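Set a stock support's sliding leg to its mark and clamp the cam lever

TASK

Get the stock support ready on the bench: push its wooden saddle fully home along the track and swing the latch right across behind it. Then draw the sliding leg out until its steel point is level with the point of the gauge block and hold it there while you squeeze the cam lever fully shut against the leg; the lever must not be closed anywhere but at the mark. Finish while still holding the leg at the mark with the lever squeezed shut (do not let go), and leave the other things on the bench where they are.

Things in the scene. Friction and masses are not known exactly. Their poses are not given: they have to be found in the camera images.
- track: Fixed plywood track plate, 280 x 150 x 12 mm, with two low aluminium rails (tops 22 mm above the bench). Origin on the bench; the plate spans x -190 to +90, y -75 to +75 mm in its frame. Its +x is the way the saddle is pushed home and the leg drawn out; z is up. With the saddle home, its block spans x -30 to +90 mm.
- saddle (a joint): Slide of the saddle along the track's +x, m: 0 = fully home on its stop, negative = that far short (to -0.09). About 4 N of friction; it stays where left. Wooden block 120 x 56 mm, top 54 mm above the bench; behind its rear face a low tongue (27 mm long, top 22 mm above the bench); out of its front a 14 mm square steel guide bar, axis 36 mm above the bench.
- saddle_rear (a point): Middle of the rear (-x) upright face of the saddle's block, 45 mm above the bench: the place to push on, in the track's +x direction.
- latch (a joint): Hinge of the dark steel latch, rad: 0 = locked, straight across the track behind the saddle's tongue (its end stop); it starts open, 1.4 to 1.9, pointing backwards beside the track. Locking is counter-clockwise from above. Friction about 0.08 N m; it stays where left.
- latch_hinge (a point): Point on the upright hinge axis of the latch (54 mm above the bench); the hinge is at x -69, y +55 mm in the track's frame.
- latch_peg (a point): On the latch's upright round steel peg (14 mm diameter, 80 mm from the hinge, standing 22 to 66 mm above the bench); this point is 54 mm above the bench. It can be pinched from above. Locked, it stands at x -69, y -25 mm in the track's frame. The latch bar is 22 mm wide, its top 23 mm above the bench.
- leg (a joint): Slide of the leg along the guide bar, m: 0 = drawn in, up to 0.13 drawn out along the track's +x. A spring pulls it in (4 N drawn in, 7 N far out) whenever it is let go, lever shut or not. Aluminium sleeve 80 mm long, 24 mm wide, 20 to 52 mm above the bench; at its +x end an upright wooden end plate, 120 mm wide in y, 10 mm thick, 22 to 52 mm above the bench.
- leg_grip (a point): Place for the hand: at the end plate's near (-x) face, 36 mm above the bench, 4 mm to +y of the sleeve's middle; frame parallel to the track's. Open fingers straddle sleeve and lever across y; their sides push the plate to +x; closing them shuts the lever. From here the sleeve's bare side is 16 mm to -y, the lever's outer side 16 mm to +y shut, up to 36 mm open.
- leg_point (a point): Tip of the steel point on the leg's end plate, on its -y side, 76 mm from the sleeve's middle, 36 mm above the bench.
- lever (a joint): Hinge of the black plastic cam lever on the sleeve's +y side, rad: 0 = shut, flat along the sleeve; it starts open at 0.33 to 0.40. The upright hinge is 58 mm behind the plate's near face; the lever is 50 mm long towards the plate, 7 mm thick, 24 to 48 mm above the bench. A light spring (about 2 N at the tip) opens it when let go.
- lever_tip (a point): Free end of the cam lever, 36 mm above the bench.
- gauge_point (a point): The length mark: tip of the steel point on the fixed wooden gauge block (45 x 50 x 30 mm) on the leg's -y side, 36 mm above the bench, 82 mm from the sleeve's middle line; frame parallel to the track's. The leg is at the mark when leg_point and gauge_point agree along the track's x (facing, 6 mm gap): 55 to 115 mm drawn out.
- offcut: Bystander, loose: wooden offcut 90 x 45 x 25 mm. Leave it alone. Origin at its underside.
- stub: Bystander, loose: upright round wooden stub 36 mm across, 45 mm high. Leave it alone. Origin at its underside.
- driver: Bystander, loose: screwdriver with green handle, lying. Leave it alone. Origin at its underside.
- glue: Bystander, loose: white glue bottle 48 mm across, 100 mm high. Leave it alone. Origin at its underside.
- spanner: Bystander, loose: steel spanner, lying. Leave it alone. Origin at its underside.
- tin: Bystander, loose: open steel tin 70 mm across, 60 mm high. Leave it alone. Origin at its underside.
- square: Bystander, loose: try square, wooden stock 90 mm, steel blade 140 mm, lying. Leave it alone. Origin at its underside.
Not all that is in view belongs to the job. Leave any blue or turquoise look-alike of the part that bears gauge_point alone.

How it is judged:
By the outcome, as a careful person would: the job done as asked, in the order asked, and still so for the second after the job is handed in, while the arm keeps its last pose, push and grip.
It also fails if it takes over 62 s, if anything falls off the work surface, if the arm or the gripper's body presses on something with over 40 N, if the wrist force passes 120 N, or if a joint passes its speed limit or range.

ROBOT

A 6-joint arm with a two-finger parallel gripper is mounted at the origin on the work surface. World frame = base frame: x ahead of the robot, y to its left, z up, the work surface at z = 0. Lengths are in m, angles in degrees, forces in N, time in s.
With the tool pointing down it reaches from about 0.35 to 0.875 m from the base axis. Payload 4.2 kg.
Tool frame: the origin (TCP) lies midway between the tips of the shut fingers; the grasp point (between the pads) lies 19 mm behind it; z points along the fingers, y is the line along which they close (so a half turn about z gives the same grasp; the last joint's range is limited). The gripper opens to 87 mm and grips with 3 to 60 N. Pads are 19 mm wide; open, the fingers measure 117 mm over their backs; the gripper's body (75 mm by 190 mm) begins 51 mm behind the grasp point.
Start: joints at [-58.35, 22.042, 0.453, 0, -68.411, -14.817], TCP at [0.181, -0.598, 0.223] pointing down, gripper open.
Joint ranges: [-179.83, 179.83], [-69.29, 118.12], [-61.27, 80.66], [-181.25, 117.63], [-171.15, -9.14], [-177.46, 177.46]. Speed limits (degrees/s): [159.86, 159.86, 180, 180, 180, 180].

INTERFACE

Orientations are given as a 3x3 rotation matrix whose columns are the frame's x, y, z axes.
In Python, from station import * gives the robot as it stands. The module is installed in compiled form; this text tells all that it offers.
- The arm moves only by the tool servo_tool, never from a script. Its argument "deltas" is a list of rows, each an object of numbers: "tx", "ty", "tz": the shift along the tool's x, y, z in mm; "ax", "ay", "az": the turn, a rotation vector about the tool's x, y, z in rad; "claw": the finger opening in mm, from 0 to 87. In form: [{"tx": .., "ty": .., "tz": .., "ax": .., "ay": .., "az": .., "claw": ..}, ...]. A call has 1 to 12 rows; each row is the pose to reach, as a shift and turn from the pose commanded when the call began, along the tool's axes at that moment; what a row does not reach only later rows make up. A row lasts 1/12 s, in which the tool goes at most 41.7 mm and 7.16 degrees, less where a joint would pass 70% of its speed; a pose out of reach is approached as far as the arm can. A call with a gripper value outside its range is refused whole. The fingers move at their own pace and stop on an object; the grip force is fixed at half the most. Time passes only in rows, so rows that repeat a pose let the fingers close. It gives the time, the measured TCP pose, the force, the opening and the grip force at its end, in the units of the state.
- sense(): the state, without advancing time (a new reading comes with each control period).
- capture(name): name is "side" or "top" or "wrist"; returns the picture (384x512x3 uint8, blue, green, red); there is no depth.
- calibration(name): a dict with "fx", "fy", "cx", "cy" (pixels), "dist" ([k1, k2, p1, p2, k3] as OpenCV has them; the pictures are not rectified), "cam_to_world" (4x4, takes a point from camera to world coordinates); the wrist camera has in their place "hand_eye" (4x4, takes a point from camera to tool coordinates, whose origin is the TCP and whose axes are the flange's). Camera axes: x right, y down, z forward; pixel columns grow to the right and rows downward; lengths in m; the calibration is good to about 2 mm. A picture is of the moment at which its call begins: read the wrist's pose just before it. calibration takes no time and is no camera call.
- finish_job(): hands the job in; it is judged then, once.
Trained networks look in the newest picture that a camera, given by its name, has taken for a name from the list of things; names that differ only in an ending like _2 or _b are one class to them, and where a whole thing is asked for, a point or a joint stands for the part that bears it (a point fixed in the world has none). Each returns a list of dicts, best first, with "confidence" (0 to 1); they miss things now and then, are a little off and sometimes report something else, mostly with a low value. They report only what shows in the picture. A call takes as long as a camera call. They do not tell look-alikes from the thing itself.
- recognise(label, camera): "xyz" ([x, y, z] in m, in the coordinates of the camera as it stood for that picture, good to about 4 mm: the middle of the surface that is visible of it).
- trace(label, camera): "mask" (384x512 bool, what is visible of it).
The state is a dict: "time_s": time; "joints": joint angles; "joint_velocities": joint speeds; "effort": joint torques, N m; "tcp_pos": TCP position; "ee_rot": TCP orientation; "wrist_force": force on the tool from outside, world axes, zero at the start; "moment": the same for the moment, N m; "gripper_width": opening from 0.0 (shut) to 1.0 (fully open); "gripper_force": force on a finger pad.
Only numpy, scipy, OpenCV 4.12 (cv2) and the standard library are available. Lean on these libraries where they do the work, as an engineer would, in place of code of your own. Each camera call takes 0.05 s, during which the arm holds its last target. There are 200 camera calls.

## Working session

There is one attempt and no reset: what is moved stays moved. The work goes in short steps, Python scripts to look and compute and a tool call to move; the robot and the scene stay as the last step left them, time stands still between calls to the robot, and variables do not carry over. Pictures are saved under pics/ and viewed, at most 10 in all, crops included, and the job is handed in when it is done.

Besides the shell and the picture viewer there is one more tool, called after "Request:" by a JSON object that holds its "api" and its "payload". servo_tool: Moves the arm, as the interface text tells. Its arguments: {"type":"object","properties":{"deltas":{"type":"array","items":{"type":"object","properties":{"tx":{"type":"number"},"ty":{"type":"number"},"tz":{"type":"number"},"ax":{"type":"number"},"ay":{"type":"number"},"az":{"type":"number"},"claw":{"type":"number"}}}}},"required":["deltas"]}

```bash
mkdir -p pics
cat > h.py <<'E'
from station import *
import numpy as np, cv2
def cam(n):
    c=calibration(n); K=np.array([[c['fx'],0,c['cx']],[0,c['fy'],c['cy']],[0,0,1.]]); d=np.array(c['dist'],float)
    if 'cam_to_world' in c: T=np.array(c['cam_to_world'])
    else:
        s=sense(); W=np.eye(4); W[:3,:3]=s['ee_rot']; W[:3,3]=s['tcp_pos']; T=W@np.array(c['hand_eye'])
    return K,d,T
def ray(C,px):
    K,d,T=C; u=cv2.undistortPoints(np.array([[px]],float),K,d)[0,0]
    return T[:3,3],T[:3,:3]@np.array([u[0],u[1],1])
def onz(C,px,z):
    o,r=ray(C,px); return o+r*(z-o[2])/r[2]
def tri(rs):
    A=np.zeros((3,3));b=np.zeros(3)
    for o,r in rs:
        r=r/np.linalg.norm(r);P=np.eye(3)-np.outer(r,r);A+=P;b+=P@o
    return np.linalg.solve(A,b)
def proj(C,p):
    K,d,T=C; Ti=np.linalg.inv(T); return cv2.projectPoints(np.array([p],float),cv2.Rodrigues(Ti[:3,:3])[0],Ti[:3,3],K,d)[0][0,0]
def rec(n,C,l,k=2):
    return [(round(r['confidence'],2),(C[2]@np.r_[r['xyz'],1])[:3].round(4)) for r in recognise(l,n)[:k]]
E
python3 - <<'E'
from h import *
np.set_printoptions(suppress=True)
for n in('top','side'):
    C=cam(n); im=capture(n); cv2.imwrite(f'pics/{n}0.png',cv2.resize(im,(800,600),interpolation=cv2.INTER_CUBIC))
    print(n,C[2][:3,3])
    for l in ['saddle_rear','latch_hinge','latch_peg','leg_grip','leg_point','lever_tip','gauge_point','track','saddle']:
        print(l,rec(n,C,l,3))
E
```

```text
top [ 0.44497698 -0.00954667  1.15868018]
saddle_rear [(0.64, array([ 0.4845, -0.1024,  0.0534])), (0.61, array([0.5915, 0.155 , 0.0342]))]
latch_hinge [(0.59, array([ 0.4411, -0.2358,  0.0237]))]
latch_peg [(0.78, array([ 0.4399, -0.2298,  0.0233])), (0.34, array([ 0.4861, -0.101 ,  0.0541]))]
leg_grip [(0.56, array([ 0.4786, -0.025 ,  0.0503])), (0.25, array([ 0.4544, -0.0371,  0.0458]))]
leg_point [(0.65, array([ 0.4808, -0.0249,  0.0522]))]
lever_tip [(0.4, array([ 0.4597, -0.041 ,  0.0472]))]
gauge_point [(0.82, array([0.7209, 0.0191, 0.0286])), (0.73, array([0.7991, 0.0977, 0.0302])), (0.72, array([0.5932, 0.1521, 0.0316]))]
track [(0.78, array([ 0.4878, -0.154 ,  0.0095])), (0.69, array([0.5931, 0.154 , 0.0313]))]
saddle [(0.6, array([ 0.4854, -0.1031,  0.0515]))]
side [ 0.56565505 -0.60644084  0.71072093]
saddle_rear [(0.65, array([ 0.4898, -0.1287,  0.0473])), (0.33, array([ 0.4904, -0.1937,  0.0123]))]
latch_hinge [(0.67, array([ 0.4427, -0.237 ,  0.0264]))]
latch_peg [(0.9, array([ 0.4473, -0.241 ,  0.0229]))]
leg_grip [(0.61, array([ 0.4811, -0.0103,  0.049 ]))]
leg_point [(0.87, array([ 0.479 , -0.0039,  0.0494]))]
lever_tip []
gauge_point [(0.81, array([0.691 , 0.1783, 0.0326])), (0.67, array([0.7212, 0.0026, 0.0328])), (0.62, array([0.5844, 0.1389, 0.0291]))]
track [(0.97, array([ 0.4929, -0.1943,  0.0087])), (0.35, array([ 0.4838, -0.0124,  0.0502]))]
saddle [(0.82, array([ 0.4874, -0.131 ,  0.0499])), (0.19, array([0.3315, 0.0924, 0.0402]))]
```

View pics/top0.png

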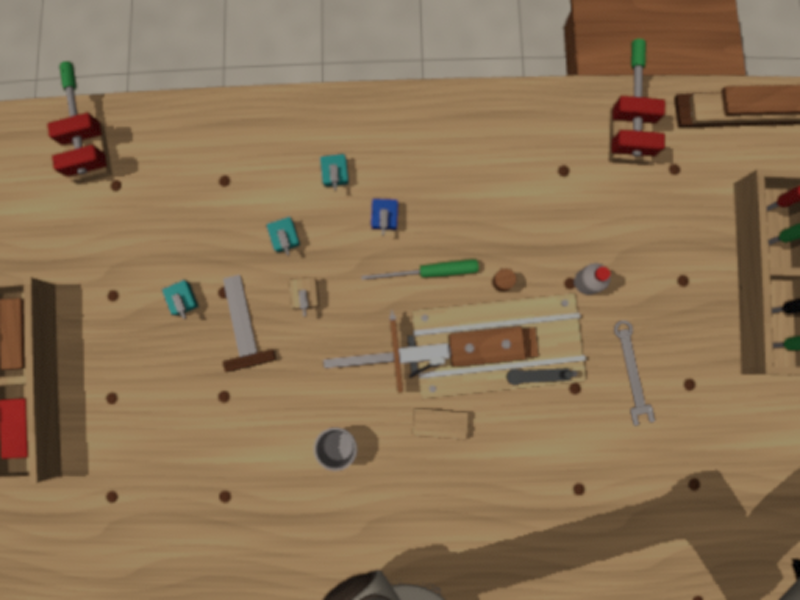

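View pics/side0.png

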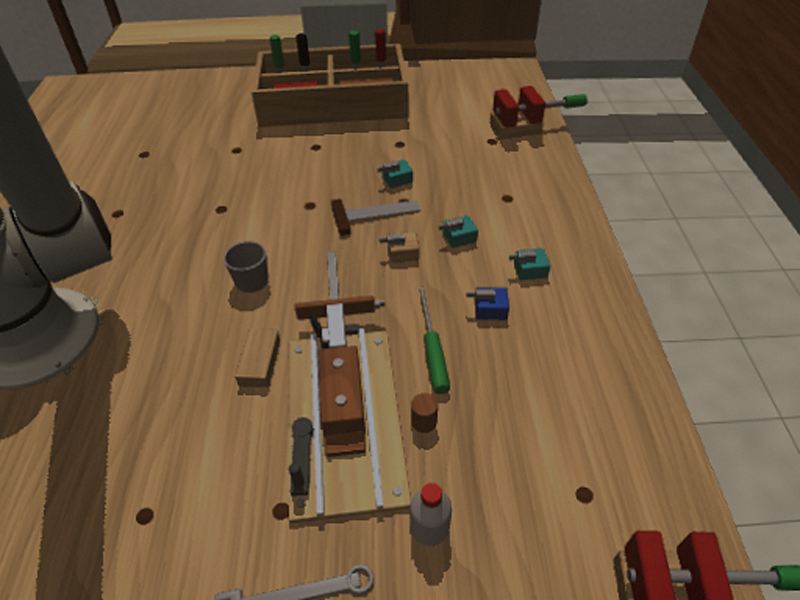

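The top view shows the track with the leg pointing left, so track +x ≈ world +y. There are five gauge-like blocks (800x600 px): wooden (304,293), turquoise (180,298), (283,235) and (335,170), blue (385,213). Only the wooden, uncoloured one is on the leg's -y side at about 82 mm, and its point faces the leg. I'll confirm with enlarged crops.

Run:
```python
from h import *
im=capture('top'); c=im[165:265,180:380]; cv2.imwrite('pics/topc.png',cv2.resize(c,(800,400),interpolation=cv2.INTER_CUBIC))
im=capture('side'); c=im[140:335,170:290]; cv2.imwrite('pics/sidec.png',cv2.resize(c,(360,585),interpolation=cv2.INTER_CUBIC))
print(np.array(calibration('wrist')['hand_eye']).round(3), cam('wrist')[0], sense()['ee_rot'])
```

```text
[[ 0.    -0.961 -0.278  0.077]
 [ 1.     0.     0.001 -0.001]
 [-0.    -0.278  0.961 -0.163]
 [ 0.     0.     0.     1.   ]] [[299.04541841   0.         253.48314676]
 [  0.         299.04541841 195.04150654]
 [  0.           0.           1.        ]] [[-9.57164981e-01 -2.89543086e-01  2.20409888e-05]
 [-2.89543086e-01  9.57164981e-01 -6.14884246e-06]
 [-1.93165078e-05 -1.22672726e-05 -1.00000000e+00]]
```

View pics/topc.png

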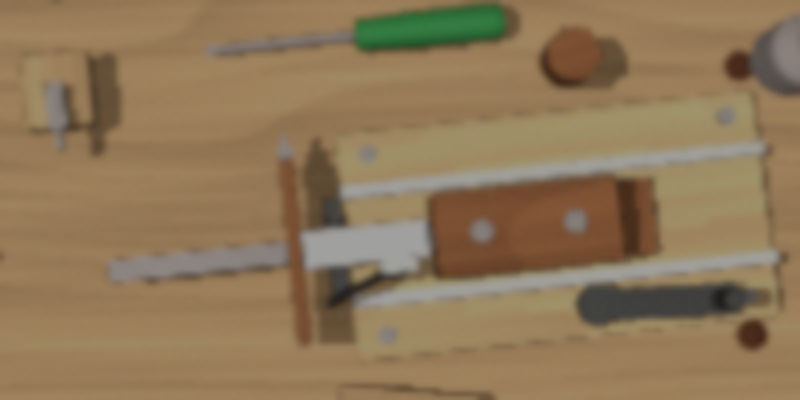

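The crop confirms it: the wooden block at (58,90) with its tip at (60,150) faces the leg, whose own point is at (285,145). The plate corners are about (340,140), (752,95), (780,312) and (362,358), and the latch peg is at (733,297). Next I fit the track pose.

```bash
cat > fit.py <<'E'
from h import *
C=cam('top')
def w(u,v,z): return onz(C,(180+(u+.5)/4-.5,165+(v+.5)/4-.5),z)
if __name__=='__main__':
    P=[((340,140),(.09,-.075)),((752,95),(-.19,-.075)),((780,312),(-.19,.075)),((362,358),(.09,.075))]
    A=np.array([w(*p,.012)[:2] for p,_ in P]);B=np.array([q for _,q in P])
    a=A-A.mean(0);b=B-B.mean(0)
    th=np.arctan2((b[:,0]*a[:,1]-b[:,1]*a[:,0]).sum(),(a*b).sum())
    R=np.array([[np.cos(th),-np.sin(th)],[np.sin(th),np.cos(th)]]);t=A.mean(0)-R@B.mean(0)
    print('yaw',np.degrees(th),'t',t.round(4),'res mm',((A-B@R.T-t)*1e3).round(1).tolist())
    tf=lambda p:(R.T@(p[:2]-t)*1e3).round(1)
    for n,u,v,z in [('block rear top',615,180,.054),('block rear bot',625,258,.054),('block front',430,195,.054),('block front b',440,275,.054),('peg top',735,297,.066),('hinge',600,303,.023),('legpt',285,143,.036),('gaugetip',60,150,.036),('plate top',290,150,.052),('plate bot',303,343,.052),('levertip',332,303,.048)]:
        p=w(u,v,z);print(n,p.round(4),'track mm',tf(p))
E
python3 fit.py
```

```text
yaw 94.66287338354063 t [ 0.4903 -0.1218] res mm [[-2.9, -2.5], [-2.6, 1.5], [2.7, 2.0], [2.8, -0.9]]
block rear top [ 0.5207 -0.2022  0.054 ] track mm [-82.6 -23.8]
block rear bot [ 0.471  -0.2066  0.054 ] track mm [-82.9  26.1]
block front [ 0.5142 -0.0841  0.054 ] track mm [ 35.7 -26.9]
block front b [ 0.4634 -0.0888  0.054 ] track mm [35.1 24.2]
peg top [ 0.4444 -0.2728  0.066 ] track mm [-146.8   58. ]
hinge [ 0.443  -0.1946  0.023 ] track mm [-68.7  53.1]
legpt [0.5515 0.0076 0.036 ] track mm [124.  -71.5]
gaugetip [0.5506 0.1542 0.036 ] track mm [270.1 -82.6]
plate top [0.5454 0.0042 0.052 ] track mm [121.1 -65.2]
plate bot [ 0.4226 -0.001   0.052 ] track mm [125.9  57.7]
levertip [ 0.4474 -0.0201  0.048 ] track mm [104.9  34.5]
```

View pics/sidec.png

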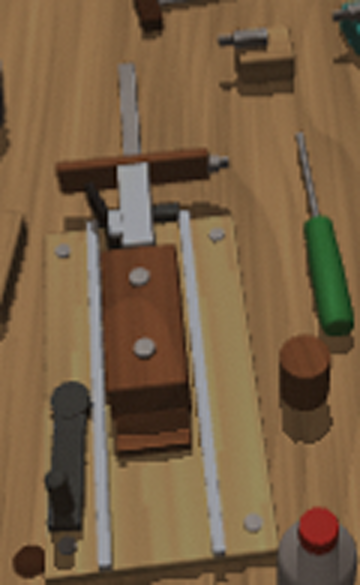

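```bash
cat > go.py <<'E'
from h import *
from scipy.spatial.transform import Rotation as Ro
import json,os
TH,TX,TY=94.66,.4903,-.1218
if os.path.exists('trk.json'): TH,TX,TY=json.load(open('trk.json'))
def R2():
    c,s=np.cos(np.radians(TH)),np.sin(np.radians(TH));return np.array([[c,-s],[s,c]])
def t2w(x,y): return R2()@np.array([x,y])/1e3+[TX,TY]
def w2t(p): return R2().T@(np.array(p)[:2]-[TX,TY])*1e3
def delta(x,y,z,flip=0):
    "track mm target (x,y), z mm"
    s=sense();R=np.array(s['ee_rot']);p=np.array(s['tcp_pos'])
    d=R.T@(np.r_[t2w(x,y),z/1e3]-p)*1e3
    a=np.radians(TH+180)  # tool x = -track x
    G=np.array([[np.cos(a),np.sin(a),0],[np.sin(a),-np.cos(a),0],[0,0,-1]])
    rv=Ro.from_matrix(R.T@G).as_rotvec()
    print('t',s['time_s'],'now track',w2t(p).round(1),round(p[2]*1e3,1),'-> txyz',d.round(1),'rot',rv.round(4))
E
python3 -c "
from go import *
delta(-40,0,223);delta(-105,0,223)"
```

```text
t 1.1 now track [-449.7  347. ] 222.6 -> txyz [-4.255e+02  3.273e+02 -4.000e-01] rot [-0.      0.     -1.3584]
t 1.1 now track [-449.7  347. ] 222.6 -> txyz [-4.118e+02  2.638e+02 -4.000e-01] rot [-0.      0.     -1.3584]
```

Request:
{"api": "servo_tool", "payload": {"deltas": [{"tx": -35,"ty": 27,"az": -0.12,"claw": 0},{"tx": -70,"ty": 54,"az": -0.24,"claw": 0},{"tx": -106,"ty": 82,"az": -0.36,"claw": 0},{"tx": -142,"ty": 109,"az": -0.48,"claw": 0},{"tx": -177,"ty": 136,"az": -0.6,"claw": 0},{"tx": -213,"ty": 163,"az": -0.72,"claw": 0},{"tx": -248,"ty": 190,"az": -0.84,"claw": 0},{"tx": -284,"ty": 218,"az": -0.96,"claw": 0},{"tx": -320,"ty": 246,"az": -1.08,"claw": 0},{"tx": -355,"ty": 273,"az": -1.2,"claw": 0},{"tx": -390,"ty": 300,"az": -1.3,"claw": 0},{"tx": -425,"ty": 327,"az": -1.358,"claw": 0}]}}

```text
schema error: expected keys tx, ty, tz, ax, ay, az, claw
```

Request:
{"api": "servo_tool", "payload": {"deltas": [{"claw": 0},{"claw": 0},{"claw": 0},{"claw": 0}]}}

```text
schema error: expected keys tx, ty, tz, ax, ay, az, claw
```

Run:
```python
from go import *
delta(-40,0,223)
C=cam('wrist'); im=capture('wrist'); cv2.imwrite('pics/w1.png',cv2.resize(im,(800,600),interpolation=cv2.INTER_CUBIC))
for l in ['saddle_rear','latch_hinge','latch_peg','leg_grip','leg_point','lever_tip','gauge_point']:
    print(l,[(c,p,w2t(p).round(1)) for c,p in rec('wrist',C,l,3)])
np.savez('w1.npz',K=C[0],d=C[1],T=C[2])
# predicted pixels of features (800x600)
for n,x,y,z in [('c1',90,-75,12),('c2',-190,-75,12),('c3',-190,75,12),('c4',90,75,12),('peg',-147,58,66),('gaugetip',270,-82,36)]:
    print(n,proj(C,np.r_[t2w(x,y),z/1e3])*800/512)
```

```text
t 1.1 now track [-449.7  347. ] 222.6 -> txyz [-4.255e+02  3.273e+02 -4.000e-01] rot [-0.      0.     -1.3584]
saddle_rear []
latch_hinge []
latch_peg []
leg_grip []
leg_point []
lever_tip []
gauge_point []
c1 [741.56162676 679.60933175]
c2 [538.48993976 666.43380625]
c3 [584.2256665 570.9656973]
c4 [800.84109151 593.16682332]
peg [638.13698286 632.08607988]
gaugetip [850.11144894 694.06783782]
```

View pics/w1.png

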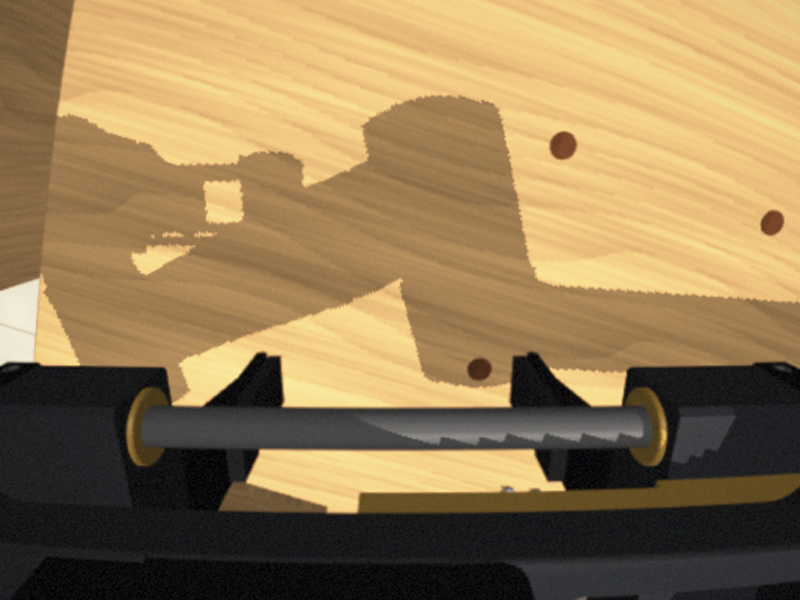

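The call was refused because every key is required, so nothing moved. The wrist picture shows only bare bench, with the fingers at rows ~355-480. The camera sees the tool's +x side, so I'll turn tool x onto track +x, which lets it see the plate and points later.

```bash
sed -i 's/TH+180)  # tool x = -track x/TH)  # tool x = track x/' go.py; python3 -c "
from go import *
delta(-110,0,223)"
```

```text
t 1.5 now track [-449.7  347. ] 222.5 -> txyz [-4.108e+02  2.589e+02 -4.000e-01] rot [ 0.     -0.      1.7833]
```

Request:
{"api": "servo_tool", "payload": {"deltas": [{"tx": -35,"ty": 22,"tz": 0,"ax": 0,"ay": 0,"az": 0.12,"claw": 0},{"tx": -70,"ty": 44,"tz": 0,"ax": 0,"ay": 0,"az": 0.24,"claw": 0},{"tx": -105,"ty": 66,"tz": 0,"ax": 0,"ay": 0,"az": 0.36,"claw": 0},{"tx": -140,"ty": 88,"tz": 0,"ax": 0,"ay": 0,"az": 0.48,"claw": 0},{"tx": -175,"ty": 110,"tz": 0,"ax": 0,"ay": 0,"az": 0.6,"claw": 0},{"tx": -210,"ty": 132,"tz": 0,"ax": 0,"ay": 0,"az": 0.72,"claw": 0},{"tx": -245,"ty": 154,"tz": 0,"ax": 0,"ay": 0,"az": 0.84,"claw": 0},{"tx": -280,"ty": 176,"tz": 0,"ax": 0,"ay": 0,"az": 0.96,"claw": 0},{"tx": -315,"ty": 198,"tz": 0,"ax": 0,"ay": 0,"az": 1.08,"claw": 0},{"tx": -350,"ty": 220,"tz": 0,"ax": 0,"ay": 0,"az": 1.2,"claw": 0},{"tx": -385,"ty": 242,"tz": 0,"ax": 0,"ay": 0,"az": 1.32,"claw": 0},{"tx": -411,"ty": 259,"tz": 0,"ax": 0,"ay": 0,"az": 1.44,"claw": 0}]}}

```text
time_s: 2.5
tcp_pos: [0.4822, -0.2512, 0.2229]
ee_rot: [[-0.473, 0.881, 0.001], [0.881, 0.473, -0.0], [-0.001, 0.0, -1.0]]
wrist_force: [0.4, -0.9, -0.4]
gripper_width: 0.176
gripper_force: 0.0
```

Request:
{"api": "servo_tool", "payload": {"deltas": [{"tx": 0,"ty": 0,"tz": 0,"ax": 0,"ay": 0,"az": 0.12,"claw": 0},{"tx": 0,"ty": 0,"tz": 0,"ax": 0,"ay": 0,"az": 0.24,"claw": 0},{"tx": 0,"ty": 0,"tz": 0,"ax": 0,"ay": 0,"az": 0.343,"claw": 0},{"tx": 0,"ty": 0,"tz": 0,"ax": 0,"ay": 0,"az": 0.343,"claw": 0},{"tx": 0,"ty": 0,"tz": 0,"ax": 0,"ay": 0,"az": 0.343,"claw": 0}]}}

```text
time_s: 2.92
tcp_pos: [0.4813, -0.2527, 0.2226]
ee_rot: [[-0.158, 0.987, 0.0], [0.987, 0.158, -0.0], [-0.0, 0.0, -1.0]]
wrist_force: [0.0, 0.7, 0.5]
gripper_width: 0.004
gripper_force: 0.0
```

Run:
```python
from go import *
delta(-110,0,40)
C=cam('wrist'); im=capture('wrist'); cv2.imwrite('pics/w2.png',cv2.resize(im,(800,600),interpolation=cv2.INTER_CUBIC))
print(sense()['joints'])
for l in ['saddle_rear','latch_hinge','latch_peg','leg_grip','leg_point','lever_tip','gauge_point']:
    print(l,[(c,p,w2t(p).round(1)) for c,p in rec('wrist',C,l,3)])
np.savez('w2.npz',K=C[0],d=C[1],T=C[2])
for n,x,y,z in [('c1',90,-75,12),('c4',90,75,12),('gaugetip',270,-82,36),('hinge',-69,55,23)]:
    print(n,proj(C,np.r_[t2w(x,y),z/1e3])*800/512)
```

```text
t 2.9167 now track [-129.8   19.6] 222.6 -> txyz [ 18.2  21.1 182.6] rot [0.     0.0001 0.0771]
[-1.06227561e+01  1.41174185e+01 -1.10463842e+01 -5.56931987e-04
 -6.48292771e+01 -1.60327699e+02]
saddle_rear []
latch_hinge [(0.97, array([ 0.4454, -0.2389,  0.0237]), array([-113.1,   54.3]))]
latch_peg [(0.81, array([ 0.4424, -0.2296,  0.022 ]), array([-103.6,   56.5]))]
leg_grip [(0.81, array([ 0.4844, -0.0769,  0.0538]), array([45.2,  2.2])), (0.65, array([ 0.4465, -0.2372,  0.0222]), array([-111.5,   53. ]))]
leg_point []
lever_tip [(0.36, array([ 0.4641, -0.0715,  0.0329]), array([52.3, 22. ]))]
gauge_point [(0.56, array([ 0.7322, -0.009 ,  0.0169]), array([  92.8, -250.3]))]
c1 [551.43446138 -19.92548062]
c4 [343.80176347 -40.04590329]
gaugetip [ 592.99453866 -286.3609782 ]
hinge [356.89882809 187.20828354]
```

View pics/w2.png

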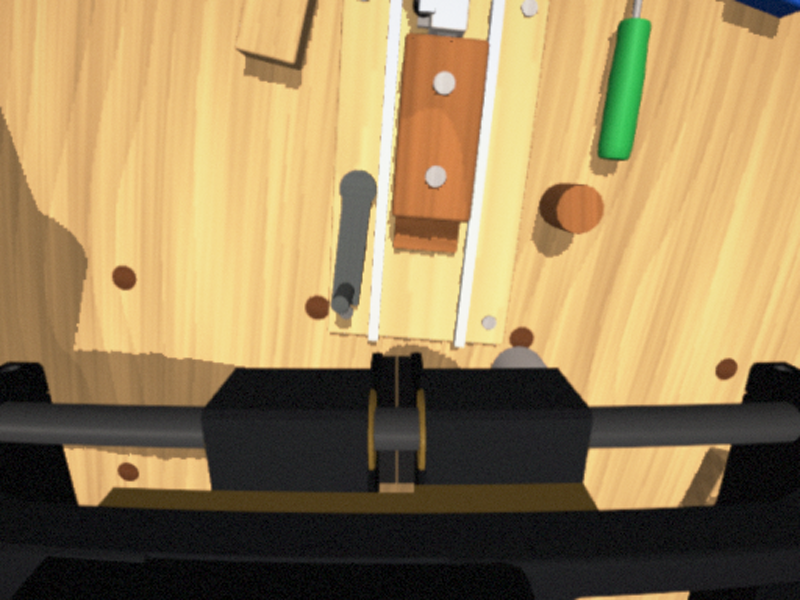

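The picture shows the saddle block's top corners at (407,35), (489,42), (393,215) and (470,221), the peg top at (343,303), the hinge at (358,186), the plate's rear corners at (331,333) and (501,345), and the glue bottle at (518,355). I'll refine the fit.

```bash
python3 - <<'E'
from go import *
import fit,json
from scipy.optimize import least_squares
f=np.load('w2.npz');W=(f['K'],f['d'],f['T']);T=cam('top');S=cam('side')
q=lambda u,v:((u+.5)*.64-.5,(v+.5)*.64-.5)
tp=lambda u,v:(180+(u+.5)/4-.5,165+(v+.5)/4-.5)
sp=lambda u,v:(170+(u+.5)/3-.5,140+(v+.5)/3-.5)
# (cam,px,x,y,z, issaddle) x in mm
D=[(W,q(331,333),-190,75,12,0),(W,q(501,345),-190,-75,12,0),(W,q(407,35),90,28,54,1),(W,q(489,42),90,-28,54,1),(W,q(393,215),-30,28,54,1),(W,q(470,221),-30,-28,54,1),(W,q(358,186),-69,55,23,0),
(T,tp(340,140),90,-75,12,0),(T,tp(752,95),-190,-75,12,0),(T,tp(780,312),-190,75,12,0),(T,tp(362,358),90,75,12,0),(T,tp(615,180),-30,-28,54,1),(T,tp(625,258),-30,28,54,1),(T,tp(430,195),90,-28,54,1),(T,tp(440,275),90,28,54,1),(T,tp(600,303),-69,55,23,0),
(S,sp(48,236),90,75,12,0),(S,sp(232,218),90,-75,12,0),(S,sp(275,548),-190,-75,12,0),(S,sp(47,577),-190,75,12,0),(S,sp(70,402),-69,55,23,0)]
def res(p):
    c,s=np.cos(p[0]),np.sin(p[0]);r=[]
    for C,px,x,y,z,k in D:
        x=x/1e3+k*p[3];y=y/1e3
        P=[c*x-s*y+p[1],s*x+c*y+p[2],z/1e3]
        o=onz(C,px,z/1e3); r+=list((o-P)[:2]*1e3)
    return np.array(r)
r=least_squares(res,[np.radians(94.66),.49,-.122,-.05],loss='soft_l1',f_scale=2)
print(np.degrees(r.x[0]),r.x[1:].round(4));print(res(r.x).reshape(-1,2).round(1).tolist())
json.dump([float(np.degrees(r.x[0])),float(r.x[1]),float(r.x[2])],open('trk.json','w'))
E
python3 - <<'E'
from go import *
f=np.load('w2.npz');W=(f['K'],f['d'],f['T']);T=cam('top');S=cam('side')
q=lambda u,v:((u+.5)*.64-.5,(v+.5)*.64-.5)
tp=lambda u,v:(180+(u+.5)/4-.5,165+(v+.5)/4-.5)
sp=lambda u,v:(170+(u+.5)/3-.5,140+(v+.5)/3-.5)
for n,rs in [('peg',[ray(W,q(343,303)),ray(T,tp(735,297)),ray(S,sp(58,480))]),('gauge',[ray(T,tp(60,150)),ray(S,sp(222,42))]),('legpt',[ray(T,tp(285,143)),ray(S,sp(226,163))]),('blockrear',[ray(W,q(431,218)),ray(T,tp(620,219)),ray(S,sp(148,385))])]:
    p=tri(rs);print(n,p.round(4),w2t(p).round(1))
delta(-108,0,40)
E
```

```text
94.61056702890534 [ 0.4912 -0.1229 -0.0536]
[[3.0, 0.2], [-1.5, 0.3], [1.2, -3.2], [-1.2, -3.0], [0.9, 0.1], [-0.7, 0.2], [-0.4, 2.2], [-3.9, -1.4], [-3.4, 2.6], [2.0, 3.0], [1.9, 0.1], [-5.1, 1.8], [1.0, 1.9], [-1.9, 0.3], [3.0, 0.1], [1.1, 1.5], [3.3, -4.2], [-1.3, -5.8], [-3.6, 0.0], [1.9, 0.1], [-0.0, -3.4]]
peg [ 0.4445 -0.2755  0.0585] [-148.4   58.8]
gauge [0.5525 0.1552 0.0302] [272.2 -83.5]
legpt [0.5531 0.0078 0.032 ] [125.3 -72.2]
blockrear [ 0.4973 -0.2057  0.0505] [-83.    0.5]
t 3.3167 now track [-128.8   20.4] 222.6 -> txyz [ 19.2  21.9 182.6] rot [0.     0.     0.0753]
```

Request:
{"api": "servo_tool", "payload": {"deltas": [{"tx": 5,"ty": 5,"tz": 0,"ax": 0,"ay": 0,"az": -0.12,"claw": 0},{"tx": 10,"ty": 10,"tz": 0,"ax": 0,"ay": 0,"az": -0.24,"claw": 0},{"tx": 15,"ty": 15,"tz": 0,"ax": 0,"ay": 0,"az": -0.36,"claw": 0},{"tx": 19,"ty": 22,"tz": 0,"ax": 0,"ay": 0,"az": -0.48,"claw": 0},{"tx": 19,"ty": 22,"tz": 0,"ax": 0,"ay": 0,"az": -0.6,"claw": 0},{"tx": 19,"ty": 22,"tz": 0,"ax": 0,"ay": 0,"az": -0.72,"claw": 0},{"tx": 19,"ty": 22,"tz": 0,"ax": 0,"ay": 0,"az": -0.84,"claw": 0},{"tx": 19,"ty": 22,"tz": 0,"ax": 0,"ay": 0,"az": -0.96,"claw": 0},{"tx": 19,"ty": 22,"tz": 0,"ax": 0,"ay": 0,"az": -1.08,"claw": 0},{"tx": 19,"ty": 22,"tz": 0,"ax": 0,"ay": 0,"az": -1.2,"claw": 0},{"tx": 19,"ty": 22,"tz": 0,"ax": 0,"ay": 0,"az": -1.32,"claw": 0},{"tx": 19,"ty": 22,"tz": 0,"ax": 0,"ay": 0,"az": -1.44,"claw": 0}]}}

```text
time_s: 4.32
tcp_pos: [0.5, -0.2307, 0.2225]
ee_rot: [[-1.0, -0.031, -0.0], [-0.031, 1.0, 0.0], [0.0, 0.0, -1.0]]
wrist_force: [-0.2, 0.3, -0.1]
gripper_width: 0.008
gripper_force: 0.0
```

Request:
{"api": "servo_tool", "payload": {"deltas": [{"tx": 0,"ty": 0,"tz": 0,"ax": 0,"ay": 0,"az": -0.12,"claw": 0},{"tx": 0,"ty": 0,"tz": 0,"ax": 0,"ay": 0,"az": -0.24,"claw": 0},{"tx": 0,"ty": 0,"tz": 0,"ax": 0,"ay": 0,"az": -0.36,"claw": 0},{"tx": 0,"ty": 0,"tz": 0,"ax": 0,"ay": 0,"az": -0.48,"claw": 0},{"tx": 0,"ty": 0,"tz": 0,"ax": 0,"ay": 0,"az": -0.6,"claw": 0},{"tx": 0,"ty": 0,"tz": 0,"ax": 0,"ay": 0,"az": -0.72,"claw": 0},{"tx": 0,"ty": 0,"tz": 0,"ax": 0,"ay": 0,"az": -0.84,"claw": 0},{"tx": 0,"ty": 0,"tz": 0,"ax": 0,"ay": 0,"az": -0.96,"claw": 0},{"tx": 0,"ty": 0,"tz": 0,"ax": 0,"ay": 0,"az": -1.08,"claw": 0},{"tx": 0,"ty": 0,"tz": 0,"ax": 0,"ay": 0,"az": -1.2,"claw": 0},{"tx": 0,"ty": 0,"tz": 0,"ax": 0,"ay": 0,"az": -1.32,"claw": 0},{"tx": 0,"ty": 0,"tz": 0,"ax": 0,"ay": 0,"az": -1.44,"claw": 0}]}}

```text
time_s: 5.32
tcp_pos: [0.5, -0.2307, 0.2225]
ee_rot: [[-0.1, -0.995, -0.0], [-0.995, 0.1, 0.0], [-0.0, 0.0, -1.0]]
wrist_force: [-0.3, 0.2, -0.2]
gripper_width: 0.004
gripper_force: 0.0
```

```bash
sed -i 's/np.radians(TH)  # tool x = track x/np.radians(TH+180)  # tool x = -track x/' go.py; python3 -c "
from go import *
delta(-108,0,40);print(sense()['joints'].round(1) if hasattr(sense()['joints'],'round') else sense()['joints'])"
```

```text
t 5.3167 now track [-1.082e+02 -1.000e-01] 222.5 -> txyz [-1.000e-01  2.000e-01  1.825e+02] rot [ 0.      0.     -0.1803]
[ -7.9  14.8 -10.1  -0.  -65.1   2.2]
```

Request:
{"api": "servo_tool", "payload": {"deltas": [{"tx": 0,"ty": 0,"tz": 30,"ax": 0,"ay": 0,"az": -0.1,"claw": 0},{"tx": 0,"ty": 0,"tz": 65,"ax": 0,"ay": 0,"az": -0.18,"claw": 0},{"tx": 0,"ty": 0,"tz": 100,"ax": 0,"ay": 0,"az": -0.18,"claw": 0},{"tx": 0,"ty": 0,"tz": 135,"ax": 0,"ay": 0,"az": -0.18,"claw": 0},{"tx": 0,"ty": 0,"tz": 165,"ax": 0,"ay": 0,"az": -0.18,"claw": 0},{"tx": 0,"ty": 0,"tz": 182,"ax": 0,"ay": 0,"az": -0.18,"claw": 0},{"tx": 0,"ty": 0,"tz": 182,"ax": 0,"ay": 0,"az": -0.18,"claw": 0}]}}

```text
time_s: 5.9
tcp_pos: [0.4969, -0.23, 0.0364]
ee_rot: [[0.073, -0.997, -0.009], [-0.997, -0.073, 0.002], [-0.003, 0.009, -1.0]]
wrist_force: [-1.1, -0.2, 0.3]
gripper_width: 0.004
gripper_force: 0.0
```

Request:
{"api": "servo_tool", "payload": {"deltas": [{"tx": -6,"ty": 0,"tz": 0,"ax": 0,"ay": 0,"az": 0,"claw": 0},{"tx": -12,"ty": 0,"tz": 0,"ax": 0,"ay": 0,"az": 0,"claw": 0},{"tx": -18,"ty": 0,"tz": 0,"ax": 0,"ay": 0,"az": 0,"claw": 0},{"tx": -24,"ty": 0,"tz": 0,"ax": 0,"ay": 0,"az": 0,"claw": 0},{"tx": -30,"ty": 0,"tz": 0,"ax": 0,"ay": 0,"az": 0,"claw": 0},{"tx": -36,"ty": 0,"tz": 0,"ax": 0,"ay": 0,"az": 0,"claw": 0},{"tx": -42,"ty": 0,"tz": 0,"ax": 0,"ay": 0,"az": 0,"claw": 0},{"tx": -48,"ty": 0,"tz": 0,"ax": 0,"ay": 0,"az": 0,"claw": 0},{"tx": -54,"ty": 0,"tz": 0,"ax": 0,"ay": 0,"az": 0,"claw": 0},{"tx": -58,"ty": 0,"tz": 0,"ax": 0,"ay": 0,"az": 0,"claw": 0},{"tx": -60,"ty": 0,"tz": 0,"ax": 0,"ay": 0,"az": 0,"claw": 0}]}}

```text
time_s: 6.82
tcp_pos: [0.496, -0.17, 0.0408]
ee_rot: [[0.075, -0.997, 0.001], [-0.997, -0.075, 0.0], [0.0, -0.001, -1.0]]
wrist_force: [1.2, -4.4, 2.6]
gripper_width: 0.004
gripper_force: 2.1
```

Request:
{"api": "servo_tool", "payload": {"deltas": [{"tx": -2,"ty": 0,"tz": 0,"ax": 0,"ay": 0,"az": 0,"claw": 0},{"tx": -4,"ty": 0,"tz": 0,"ax": 0,"ay": 0,"az": 0,"claw": 0},{"tx": -4,"ty": 0,"tz": 0,"ax": 0,"ay": 0,"az": 0,"claw": 0}]}}

```text
time_s: 7.07
tcp_pos: [0.4952, -0.1663, 0.0403]
ee_rot: [[0.074, -0.997, -0.0], [-0.997, -0.074, 0.0], [-0.0, 0.0, -1.0]]
wrist_force: [1.2, -2.4, 1.2]
gripper_width: 0.004
gripper_force: 1.0
```

Request:
{"api": "servo_tool", "payload": {"deltas": [{"tx": -1,"ty": 0,"tz": 0,"ax": 0,"ay": 0,"az": 0,"claw": 0},{"tx": -2,"ty": 0,"tz": 0,"ax": 0,"ay": 0,"az": 0,"claw": 0},{"tx": -3,"ty": 0,"tz": 0,"ax": 0,"ay": 0,"az": 0,"claw": 0},{"tx": -3,"ty": 0,"tz": 0,"ax": 0,"ay": 0,"az": 0,"claw": 0}]}}

```text
time_s: 7.4
tcp_pos: [0.495, -0.1637, 0.0403]
ee_rot: [[0.074, -0.997, -0.0], [-0.997, -0.074, 0.0], [-0.0, 0.0, -1.0]]
wrist_force: [2.6, -4.0, 0.6]
gripper_width: 0.006
gripper_force: 1.6
```

Request:
{"api": "servo_tool", "payload": {"deltas": [{"tx": -1,"ty": 0,"tz": 0,"ax": 0,"ay": 0,"az": 0,"claw": 0},{"tx": -2,"ty": 0,"tz": 0,"ax": 0,"ay": 0,"az": 0,"claw": 0},{"tx": -2,"ty": 0,"tz": 0,"ax": 0,"ay": 0,"az": 0,"claw": 0}]}}

```text
time_s: 7.65
tcp_pos: [0.4949, -0.1625, 0.0403]
ee_rot: [[0.074, -0.997, -0.0], [-0.997, -0.074, -0.001], [0.001, 0.0, -1.0]]
wrist_force: [2.1, -9.1, -1.4]
gripper_width: 0.006
gripper_force: 4.2
```

Request:
{"api": "servo_tool", "payload": {"deltas": [{"tx": -2,"ty": 0,"tz": 0,"ax": 0,"ay": 0,"az": 0,"claw": 0},{"tx": -3,"ty": 0,"tz": 0,"ax": 0,"ay": 0,"az": 0,"claw": 0},{"tx": -3,"ty": 0,"tz": 0,"ax": 0,"ay": 0,"az": 0,"claw": 0}]}}

```text
time_s: 7.9
tcp_pos: [0.4949, -0.1623, 0.0404]
ee_rot: [[0.075, -0.997, -0.0], [-0.997, -0.075, -0.004], [0.004, 0.0, -1.0]]
wrist_force: [4.1, -22.6, -4.5]
gripper_width: 0.005
gripper_force: 11.3
```

```bash
python3 -c "
from go import *
s=sense();print(w2t(s['tcp_pos']),s['wrist_force'])
delta(-70,0,110);delta(-148.4,58.8,110);delta(-148.4,58.8,36)"
```

```text
[-39.55888447  -0.53457585] [  4.05836434 -22.57870872  -4.49809426]
t 7.9 now track [-39.6  -0.5] 40.4 -> txyz [ 30.7   0.4 -69.4] rot [ 0.0005 -0.0044 -0.0054]
t 7.9 now track [-39.6  -0.5] 40.4 -> txyz [109.5  58.8 -69.1] rot [ 0.0005 -0.0044 -0.0054]
t 7.9 now track [-39.6  -0.5] 40.4 -> txyz [109.1  58.7   4.9] rot [ 0.0005 -0.0044 -0.0054]
```

Request:
{"api": "servo_tool", "payload": {"deltas": [{"tx": 15,"ty": 0,"tz": 0,"ax": 0,"ay": 0,"az": 0,"claw": 0},{"tx": 35,"ty": 10,"tz": -20,"ax": 0,"ay": 0,"az": 0,"claw": 40},{"tx": 60,"ty": 30,"tz": -45,"ax": 0,"ay": 0,"az": 0,"claw": 40},{"tx": 90,"ty": 50,"tz": -65,"ax": 0,"ay": 0,"az": 0,"claw": 40},{"tx": 115,"ty": 59,"tz": -65,"ax": 0,"ay": 0,"az": 0,"claw": 40},{"tx": 115,"ty": 59,"tz": -65,"ax": 0,"ay": 0,"az": 0,"claw": 40},{"tx": 115,"ty": 59,"tz": -65,"ax": 0,"ay": 0,"az": 0,"claw": 40}]}}

```text
time_s: 8.48
tcp_pos: [0.4426, -0.2779, 0.105]
ee_rot: [[0.07, -0.998, -0.002], [-0.998, -0.07, 0.002], [-0.002, 0.002, -1.0]]
wrist_force: [-0.7, -0.1, -0.7]
gripper_width: 0.374
gripper_force: 0.0
```

```bash
python3 -c "
from go import *
delta(-148.4,58.8,36)
for n in ('top','side'):
    C=cam(n);capture(n)
    for l in ('leg_point','leg_grip','lever_tip','gauge_point'): print(n,l,[(c,p,w2t(p).round(1)) for c,p in rec(n,C,l,4)])
"
```

```text
t 8.4833 now track [-150.6   60.8] 105.0 -> txyz [-2.1 -2.2 69. ] rot [ 0.0018  0.0021 -0.0099]
top leg_point [(0.77, array([0.4734, 0.0335, 0.0503]), array([157.3,   5.2]))]
top leg_grip [(0.81, array([0.4749, 0.0271, 0.0503]), array([150.8,   4.2]))]
top lever_tip [(0.5, array([0.4536, 0.012 , 0.0479]), array([137.5,  26.6]))]
top gauge_point [(0.92, array([0.5935, 0.1515, 0.0335]), array([ 265.3, -124. ])), (0.78, array([0.6936, 0.1848, 0.0326]), array([ 290.4, -226.5])), (0.77, array([0.7246, 0.0198, 0.0289]), array([ 123.4, -244.1])), (0.7, array([0.5922, 0.3646, 0.0311]), array([ 477.8, -139.9]))]
side leg_point [(0.87, array([0.4751, 0.0467, 0.0524]), array([170.3,   2.4]))]
side leg_grip [(0.79, array([0.476 , 0.0434, 0.0524]), array([167. ,   1.8]))]
side lever_tip []
side gauge_point [(0.88, array([0.5878, 0.1382, 0.0283]), array([ 252.5, -117.3])), (0.88, array([0.7209, 0.0018, 0.0336]), array([ 105.8, -239. ])), (0.64, array([0.693 , 0.1798, 0.0345]), array([ 285.5, -225.5])), (0.63, array([0.5879, 0.357 , 0.0278]), array([ 470.5, -135. ]))]
```

Request:
{"api": "servo_tool", "payload": {"deltas": [{"tx": -2,"ty": -2,"tz": 30,"ax": 0,"ay": 0,"az": -0.01,"claw": 40},{"tx": -2,"ty": -2,"tz": 60,"ax": 0,"ay": 0,"az": -0.01,"claw": 40},{"tx": -2,"ty": -2,"tz": 69,"ax": 0,"ay": 0,"az": -0.01,"claw": 40},{"tx": -2,"ty": -2,"tz": 69,"ax": 0,"ay": 0,"az": -0.01,"claw": 8},{"tx": -2,"ty": -2,"tz": 69,"ax": 0,"ay": 0,"az": -0.01,"claw": 8},{"tx": -2,"ty": -2,"tz": 69,"ax": 0,"ay": 0,"az": -0.01,"claw": 8},{"tx": -2,"ty": -2,"tz": 69,"ax": 0,"ay": 0,"az": -0.01,"claw": 8},{"tx": -2,"ty": -2,"tz": 69,"ax": 0,"ay": 0,"az": -0.01,"claw": 8}]}}

```text
time_s: 9.65
tcp_pos: [0.4467, -0.276, 0.0379]
ee_rot: [[0.084, -0.996, 0.002], [-0.996, -0.084, -0.001], [0.001, -0.002, -1.0]]
wrist_force: [-1.1, -1.1, 1.7]
gripper_width: 0.17
gripper_force: 0.6
```

```bash
python3 -c "
from go import *
delta(-148.4,58.8,36);print(sense()['gripper_width']*87)
a=np.linspace(177.3,270,13)[1:];r=np.radians(a)
X=-69+80*np.cos(r);Y=55+80*np.sin(r);print(np.c_[-(X+148.9),Y-58.8].round(0).tolist())"
```

```text
t 9.65 now track [-149.1   56.6] 37.9 -> txyz [-0.7  2.2  1.9] rot [-0.0017 -0.0008  0.0036]
14.831975876676628
[[-0.0, -11.0], [-2.0, -21.0], [-5.0, -32.0], [-9.0, -42.0], [-15.0, -51.0], [-22.0, -59.0], [-30.0, -66.0], [-39.0, -72.0], [-48.0, -77.0], [-59.0, -81.0], [-69.0, -83.0], [-80.0, -84.0]]
```

Request:
{"api": "servo_tool", "payload": {"deltas": [{"tx": 0,"ty": -10,"tz": 0,"ax": 0,"ay": 0,"az": 0,"claw": 8},{"tx": -2,"ty": -20,"tz": 0,"ax": 0,"ay": 0,"az": 0,"claw": 8},{"tx": -5,"ty": -31,"tz": 0,"ax": 0,"ay": 0,"az": 0,"claw": 8},{"tx": -9,"ty": -41,"tz": 0,"ax": 0,"ay": 0,"az": 0,"claw": 8},{"tx": -15,"ty": -50,"tz": 0,"ax": 0,"ay": 0,"az": 0,"claw": 8},{"tx": -22,"ty": -58,"tz": 0,"ax": 0,"ay": 0,"az": 0,"claw": 8},{"tx": -30,"ty": -65,"tz": 0,"ax": 0,"ay": 0,"az": 0,"claw": 8},{"tx": -39,"ty": -71,"tz": 0,"ax": 0,"ay": 0,"az": 0,"claw": 8},{"tx": -48,"ty": -76,"tz": 0,"ax": 0,"ay": 0,"az": 0,"claw": 8},{"tx": -59,"ty": -80,"tz": 0,"ax": 0,"ay": 0,"az": 0,"claw": 8},{"tx": -69,"ty": -82,"tz": 0,"ax": 0,"ay": 0,"az": 0,"claw": 8},{"tx": -77,"ty": -82,"tz": 0,"ax": 0,"ay": 0,"az": 0,"claw": 8}]}}

```text
time_s: 10.65
tcp_pos: [0.5221, -0.1924, 0.038]
ee_rot: [[0.086, -0.996, 0.001], [-0.996, -0.086, -0.002], [0.002, -0.001, -1.0]]
wrist_force: [-1.2, -5.5, 4.7]
gripper_width: 0.15
gripper_force: 30.0
```

Request:
{"api": "servo_tool", "payload": {"deltas": [{"tx": -2,"ty": 0,"tz": 0,"ax": 0,"ay": 0,"az": 0,"claw": 8},{"tx": -4,"ty": 0,"tz": 0,"ax": 0,"ay": 0,"az": 0,"claw": 8},{"tx": -6,"ty": 0,"tz": 0,"ax": 0,"ay": 0,"az": 0,"claw": 8},{"tx": -6,"ty": 0,"tz": 0,"ax": 0,"ay": 0,"az": 0,"claw": 8}]}}

```text
time_s: 10.98
tcp_pos: [0.522, -0.1864, 0.0379]
ee_rot: [[0.085, -0.996, 0.002], [-0.996, -0.085, -0.001], [0.001, -0.002, -1.0]]
wrist_force: [-1.9, -1.8, 7.2]
gripper_width: 0.154
gripper_force: 30.0
```

```bash
python3 -c "
from go import *
delta(-69,-25,36);print(sense()['gripper_width']*87)"
```

```text
t 10.9833 now track [-65.8 -25.6] 37.9 -> txyz [3.2 0.6 1.9] rot [-0.0023 -0.001   0.0044]
13.42171969252535
```

Request:
{"api": "servo_tool", "payload": {"deltas": [{"tx": -1,"ty": 0,"tz": 0,"ax": 0,"ay": 0,"az": 0,"claw": 8},{"tx": -3,"ty": 0,"tz": 0,"ax": 0,"ay": 0,"az": 0,"claw": 8},{"tx": -3,"ty": 0,"tz": 0,"ax": 0,"ay": 0,"az": 0,"claw": 8}]}}

```text
time_s: 11.23
tcp_pos: [0.5218, -0.1844, 0.0379]
ee_rot: [[0.085, -0.996, 0.003], [-0.996, -0.085, -0.002], [0.002, -0.002, -1.0]]
wrist_force: [-1.0, -6.9, 5.8]
gripper_width: 0.152
gripper_force: 30.0
```

```bash
python3 -c "
from go import *
delta(-69,-25,36)
im=capture('side');c=im[170:335,180:290];a=cv2.resize(c,(400,600),interpolation=cv2.INTER_CUBIC)
C=cam('wrist');im=capture('wrist');np.savez('w3.npz',K=C[0],d=C[1],T=C[2])
b=cv2.resize(im,(400,300));b=np.vstack([b,0*b]);cv2.imwrite('pics/l1.png',np.hstack([a,b]))"
```

```text
t 11.2333 now track [-63.8 -25.6] 37.9 -> txyz [5.2 0.6 1.9] rot [-0.0024 -0.0021  0.0042]
```

View pics/l1.png

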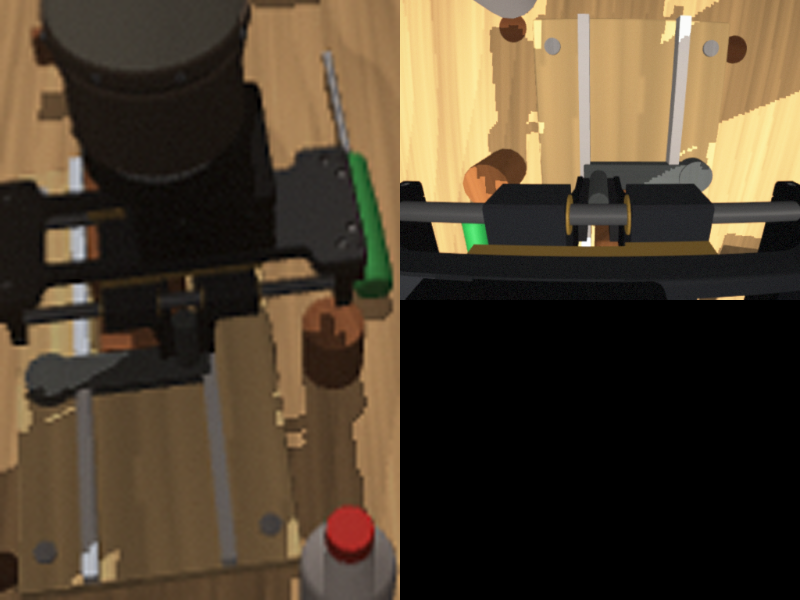

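The side crop (left) and wrist view (right) show the latch across the track behind the tongue. In the wrist view its rear edge runs at row ~163 from col 585 to 665. I'll check how square it is.

```bash
python3 -c "
from go import *
f=np.load('w3.npz');C=(f['K'],f['d'],f['T'])
im=capture('wrist');g=cv2.cvtColor(im,cv2.COLOR_BGR2GRAY).astype(float)
P=[]
for u in range(240,335,6):
    col=g[185:232,u];d=np.diff(cv2.GaussianBlur(col.reshape(-1,1),(1,5),0).ravel());v=185+d.argmin()+.5
    P.append(w2t(onz(C,(u,v),.023)))
P=np.array(P);print(P.round(1).tolist());print(np.degrees(np.polyfit(P[:,1],P[:,0],1)))
"
```

```text
[[-79.8, -33.2], [-81.8, -29.4], [-81.8, -25.7], [-81.8, -21.9], [-81.9, -18.2], [-81.9, -14.4], [-81.9, -10.6], [-81.9, -6.9], [-81.9, -3.1], [-81.9, 0.7], [-82.0, 4.4], [-82.0, 8.2], [-82.0, 12.0], [-82.0, 15.8], [-82.0, 19.6], [-82.0, 23.4]]
[-9.33807511e-01 -4.69102807e+03]
```

Request:
{"api": "servo_tool", "payload": {"deltas": [{"tx": -2,"ty": 0,"tz": 0,"ax": 0,"ay": 0,"az": 0,"claw": 8},{"tx": -4,"ty": 0,"tz": 0,"ax": 0,"ay": 0,"az": 0,"claw": 8},{"tx": -4,"ty": 0,"tz": 0,"ax": 0,"ay": 0,"az": 0,"claw": 8}]}}

```text
time_s: 11.63
tcp_pos: [0.5218, -0.1839, 0.0379]
ee_rot: [[0.085, -0.996, 0.003], [-0.996, -0.085, -0.006], [0.006, -0.003, -1.0]]
wrist_force: [-0.9, -24.0, 2.0]
gripper_width: 0.15
gripper_force: 30.0
```

```bash
python3 -c "
from go import *
C=cam('wrist');delta(-69,-25,36)
im=capture('wrist');g=cv2.cvtColor(im,cv2.COLOR_BGR2GRAY).astype(float)
P=[]
for u in range(246,335,6):
    col=g[190:250,u];d=np.diff(cv2.GaussianBlur(col.reshape(-1,1),(1,5),0).ravel());v=190+d.argmin()+.5
    P.append(w2t(onz(C,(u,v),.023)))
P=np.array(P);print(P[::3].round(1).tolist());print(np.degrees(np.polyfit(P[:,1],P[:,0],1)[0]),sense()['gripper_width']*87)
"
```

```text
t 11.6333 now track [-63.3 -25.6] 37.9 -> txyz [5.7 0.7 2. ] rot [-0.0026 -0.0062  0.0048]
[[-82.0, -29.5], [-82.0, -18.2], [-82.1, -6.9], [-82.2, 4.4], [-82.2, 15.7]]
-0.17020482146285598 13.128295685549016
```

Request:
{"api": "servo_tool", "payload": {"deltas": [{"tx": 4,"ty": 0,"tz": 0,"ax": 0,"ay": 0,"az": 0,"claw": 8},{"tx": 6,"ty": 0,"tz": 0,"ax": 0,"ay": 0,"az": 0,"claw": 30},{"tx": 6,"ty": 0,"tz": 0,"ax": 0,"ay": 0,"az": 0,"claw": 40},{"tx": 6,"ty": 0,"tz": 0,"ax": 0,"ay": 0,"az": 0,"claw": 40},{"tx": 6,"ty": 0,"tz": -25,"ax": 0,"ay": 0,"az": 0,"claw": 40},{"tx": 6,"ty": 0,"tz": -60,"ax": 0,"ay": 0,"az": 0,"claw": 40},{"tx": -10,"ty": 0,"tz": -85,"ax": 0,"ay": 0,"az": 0,"claw": 60},{"tx": -50,"ty": 5,"tz": -90,"ax": 0,"ay": 0,"az": 0,"claw": 87},{"tx": -90,"ty": 10,"tz": -90,"ax": 0,"ay": 0,"az": 0,"claw": 87},{"tx": -130,"ty": 20,"tz": -90,"ax": 0,"ay": 0,"az": 0,"claw": 87},{"tx": -170,"ty": 25,"tz": -90,"ax": 0,"ay": 0,"az": 0,"claw": 87},{"tx": -209,"ty": 30,"tz": -90,"ax": 0,"ay": 0,"az": 0,"claw": 87}]}}

```text
time_s: 12.68
tcp_pos: [0.4718, 0.0288, 0.1265]
ee_rot: [[0.084, -0.996, 0.0], [-0.996, -0.084, 0.001], [-0.001, -0.0, -1.0]]
wrist_force: [1.5, -0.6, 0.8]
gripper_width: 0.824
gripper_force: 0.0
```

Request:
{"api": "servo_tool", "payload": {"deltas": [{"tx": 0,"ty": 0,"tz": 0,"ax": 0,"ay": 0,"az": 0,"claw": 87},{"tx": 0,"ty": 0,"tz": 0,"ax": 0,"ay": 0,"az": 0,"claw": 87},{"tx": 0,"ty": 0,"tz": 0,"ax": 0,"ay": 0,"az": 0,"claw": 87}]}}

```text
time_s: 12.93
tcp_pos: [0.4728, 0.0272, 0.1264]
ee_rot: [[0.085, -0.996, -0.0], [-0.996, -0.085, 0.0], [-0.0, 0.0, -1.0]]
wrist_force: [-0.2, -0.1, 0.7]
gripper_width: 0.982
gripper_force: 0.0
```

```bash
python3 -c "
from go import *
delta(150,4,22)
im=capture('side');c=im[110:240,140:300];a=cv2.resize(c,(640,520),interpolation=cv2.INTER_CUBIC)
C=cam('side')
for n,x,y,z in [('nearface mid top',170,4,52),('plate -y end',175,-60,36),('gauge',272,-83,36)]:
    p=proj(C,np.r_[t2w(x,y),z/1e3]);print(n,(p-[140,110])*4)
cv2.imwrite('pics/s3.png',a)"
```

```text
t 12.9333 now track [151.    6.3] 126.4 -> txyz [  1.1  -2.3 104.4] rot [0.0003 0.0003 0.0046]
nearface mid top [285.05432108 272.92118394]
plate -y end [390.24099879 275.24968529]
gauge [411.69284475 168.87788103]
```

View pics/s3.png

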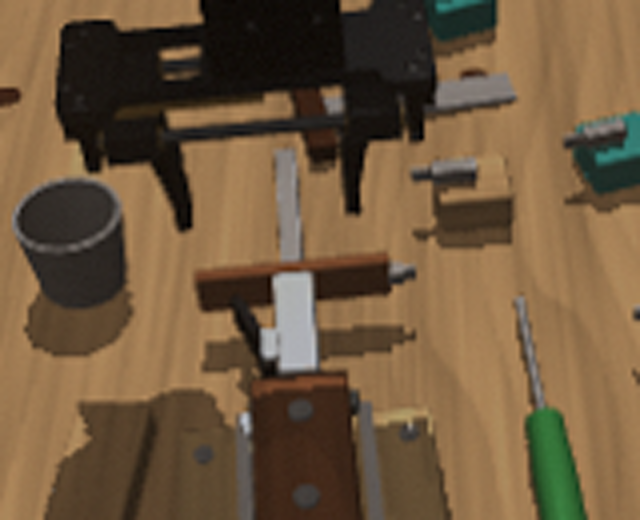

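The side view shows the plate in place with the leg point's tip at (413,272), the gauge tip at (413,175), and the open hand above, straddling sleeve and lever.

```bash
python3 -c "
from go import *
C=cam('side')
for u,v in [(413,272),(413,175)]:
    p=onz(C,(140+(u+.5)/4-.5,110+(v+.5)/4-.5),.036);print(w2t(p).round(1))
T=cam('top');im=capture('top');
cv2.imwrite('pics/t3.png',cv2.resize(im[165:265,170:300],(780,600),interpolation=cv2.INTER_CUBIC))
print(proj(C,np.r_[t2w(175,-76),.036])*1,[(proj(T,np.r_[t2w(x,y),.036])-[170,165])*6 for x,y in ((175,-76),(270,-82))])
"
```

```text
[177.3 -73.5]
[267.4 -82.4]
[243.9521416  178.18877168] [array([369.47810401, 212.01262514]), array([150.76124701, 221.3541847 ])]
```

Request:
{"api": "servo_tool", "payload": {"deltas": [{"tx": 1,"ty": -2,"tz": 25,"ax": 0,"ay": 0,"az": 0.005,"claw": 87},{"tx": 1,"ty": -2,"tz": 50,"ax": 0,"ay": 0,"az": 0.005,"claw": 87},{"tx": 1,"ty": -2,"tz": 75,"ax": 0,"ay": 0,"az": 0.005,"claw": 87},{"tx": 1,"ty": -2,"tz": 95,"ax": 0,"ay": 0,"az": 0.005,"claw": 87},{"tx": 1,"ty": -2,"tz": 104,"ax": 0,"ay": 0,"az": 0.005,"claw": 87},{"tx": 1,"ty": -2,"tz": 104,"ax": 0,"ay": 0,"az": 0.005,"claw": 87}]}}

```text
time_s: 13.53
tcp_pos: [0.4737, 0.0241, 0.0205]
ee_rot: [[0.076, -0.997, -0.005], [-0.997, -0.076, -0.002], [0.001, 0.005, -1.0]]
wrist_force: [-0.2, -1.0, -0.2]
gripper_width: 1.004
gripper_force: 0.0
```

Request:
{"api": "servo_tool", "payload": {"deltas": [{"tx": -5,"ty": 0,"tz": 0,"ax": 0,"ay": 0,"az": 0,"claw": 87},{"tx": -10,"ty": 0,"tz": 0,"ax": 0,"ay": 0,"az": 0,"claw": 87},{"tx": -17,"ty": 0,"tz": 0,"ax": 0,"ay": 0,"az": 0,"claw": 87},{"tx": -25,"ty": 0,"tz": 0,"ax": 0,"ay": 0,"az": 0,"claw": 87},{"tx": -34,"ty": 0,"tz": 0,"ax": 0,"ay": 0,"az": 0,"claw": 87},{"tx": -43,"ty": 0,"tz": 0,"ax": 0,"ay": 0,"az": 0,"claw": 87},{"tx": -52,"ty": 0,"tz": 0,"ax": 0,"ay": 0,"az": 0,"claw": 87},{"tx": -61,"ty": 0,"tz": 0,"ax": 0,"ay": 0,"az": 0,"claw": 87},{"tx": -70,"ty": 0,"tz": 0,"ax": 0,"ay": 0,"az": 0,"claw": 87},{"tx": -79,"ty": 0,"tz": 0,"ax": 0,"ay": 0,"az": 0,"claw": 87},{"tx": -87,"ty": 0,"tz": 0,"ax": 0,"ay": 0,"az": 0,"claw": 87},{"tx": -92,"ty": 0,"tz": 0,"ax": 0,"ay": 0,"az": 0,"claw": 87}]}}

```text
time_s: 14.53
tcp_pos: [0.4686, 0.1182, 0.0238]
ee_rot: [[0.081, -0.997, 0.002], [-0.997, -0.081, -0.0], [0.0, -0.002, -1.0]]
wrist_force: [3.8, -6.8, -1.4]
gripper_width: 0.998
gripper_force: 3.4
```

Request:
{"api": "servo_tool", "payload": {"deltas": [{"tx": 0,"ty": 0,"tz": 0,"ax": 0,"ay": 0,"az": 0,"claw": 87},{"tx": 0,"ty": 0,"tz": 0,"ax": 0,"ay": 0,"az": 0,"claw": 87}]}}

```text
time_s: 14.7
tcp_pos: [0.4686, 0.1181, 0.0237]
ee_rot: [[0.081, -0.997, 0.002], [-0.997, -0.081, 0.001], [-0.0, -0.002, -1.0]]
wrist_force: [2.3, -4.8, 0.6]
gripper_width: 0.998
gripper_force: 2.4
```

```bash
python3 -c "
from go import *
delta(240,4,22)
im=capture('side');c=im[125:200,215:290];a=cv2.resize(c,(600,600),interpolation=cv2.INTER_CUBIC)
cv2.imwrite('pics/s4.png',a)"
```

```text
t 14.7 now track [242.    3.1] 23.7 -> txyz [2.  0.9 1.7] rot [-0.0024  0.0003  0.0003]
```

View pics/s4.png

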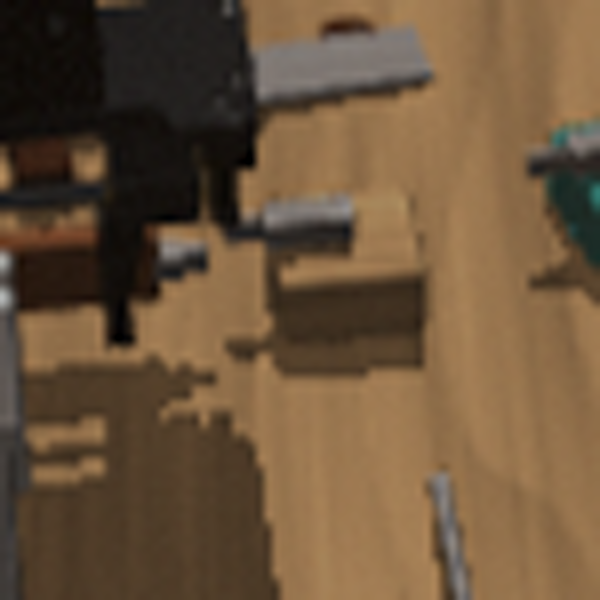

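The side view shows the leg tip at (208,256) and the gauge tip at (229,230), both visible, with the leg still short of the mark.

```bash
python3 -c "
from go import *
C=cam('side')
for u,v in [(208,256),(229,230),(208,258),(229,232)]:
    p=onz(C,(215+(u+.5)/8-.5,125+(v+.5)/8-.5),.036);print(w2t(p).round(1))
print(*[(proj(C,np.r_[t2w(x,y),.036])-[215,125])*8 for x,y in ((256.5,-76),(268,-82),(268,-76))])
"
```

```text
[255.8 -75.1]
[267.6 -83.3]
[254.8 -75.1]
[266.6 -83.2]
[206.87723819 250.75209954] [221.57350014 225.9787888 ] [203.60843684 227.63488343]
```

Request:
{"api": "servo_tool", "payload": {"deltas": [{"tx": -4,"ty": 0,"tz": 0,"ax": 0,"ay": 0,"az": 0,"claw": 87},{"tx": -8,"ty": 0,"tz": 0,"ax": 0,"ay": 0,"az": 0,"claw": 87},{"tx": -11,"ty": 0,"tz": 0,"ax": 0,"ay": 0,"az": 0,"claw": 87},{"tx": -11,"ty": 1,"tz": 0,"ax": 0,"ay": 0,"az": 0,"claw": 87},{"tx": -11,"ty": 1,"tz": 0,"ax": 0,"ay": 0,"az": 0,"claw": 87}]}}

```text
time_s: 15.17
tcp_pos: [0.4671, 0.1288, 0.0237]
ee_rot: [[0.081, -0.997, 0.003], [-0.997, -0.081, 0.001], [-0.001, -0.003, -1.0]]
wrist_force: [3.9, -4.2, 0.5]
gripper_width: 1.003
gripper_force: 2.6
```

```bash
python3 -c "
from go import *
delta(253,4,22)
C=cam('side')
ims=np.mean([capture('side').astype(float) for _ in range(4)],0).astype(np.uint8)
c=ims[140:170,225:265];cv2.imwrite('pics/s5.png',cv2.resize(c,(800,600),interpolation=cv2.INTER_CUBIC))
print(*[(proj(C,np.r_[t2w(x,y),.036])-[225,140])*20 for x,y in ((267.5,-60),(267.5,-76),(267.5,-82),(267.5,-100))])
"
```

```text
t 15.1667 now track [252.8   3.8] 23.7 -> txyz [-0.2  0.2  1.7] rot [-0.0031  0.0005  0.0002]
[189.36765738 282.66435326] [309.37371142 271.58128659] [354.30127364 267.43847767] [488.83257501 255.05420031]
```

View pics/s5.png

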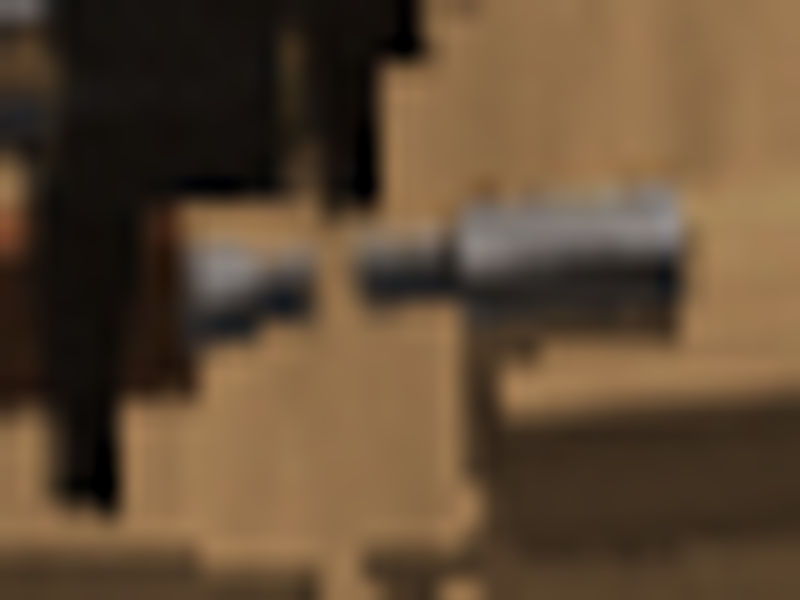

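The tips now nearly face each other: leg tip at (310,~285), gauge tip at (355,~270), with the leg about 1-2 mm short. I'll measure this at sub-pixel level.

```bash
python3 -c "
from go import *
W=cam('wrist');print('wrist px',*[proj(W,np.r_[t2w(x,y),.036]).round(0) for x,y in ((267.5,-76),(267.5,-82),(267.5,-60))])
C=cam('side')
g=cv2.cvtColor(np.mean([capture('side').astype(np.float32) for _ in range(3)],0).astype(np.float32),cv2.COLOR_BGR2GRAY)
print(g[148:160,232:262].round(0).astype(int).T.tolist().__str__().replace('],','],\n'))
"
```

```text
wrist px [115. 274.] [105. 274.] [142. 275.]
[[17, 16, 29, 34, 30, 27, 27, 26, 27, 28, 28, 38],
 [18, 16, 41, 49, 34, 26, 28, 31, 28, 27, 25, 50],
 [16, 13, 64, 83, 88, 74, 57, 45, 39, 43, 42, 55],
 [16, 10, 92, 123, 124, 124, 99, 57, 38, 81, 116, 124],
 [16, 8, 99, 130, 128, 131, 98, 49, 34, 103, 131, 129],
 [15, 21, 102, 131, 129, 121, 77, 38, 45, 105, 129, 127],
 [13, 23, 99, 126, 129, 97, 51, 37, 93, 122, 124, 121],
 [47, 52, 100, 122, 125, 87, 44, 34, 97, 121, 118, 116],
 [55, 70, 103, 113, 117, 91, 64, 63, 97, 115, 117, 117],
 [25, 29, 51, 95, 116, 115, 114, 113, 117, 119, 120, 120],
 [16, 15, 58, 108, 112, 94, 99, 118, 121, 121, 121, 120],
 [6, 6, 60, 112, 104, 63, 49, 86, 114, 119, 119, 118],
 [113, 111, 114, 124, 103, 58, 34, 78, 113, 120, 118, 118],
 [124, 124, 122, 127, 93, 47, 37, 95, 121, 119, 119, 117],
 [119, 120, 120, 127, 93, 46, 36, 98, 123, 120, 119, 119],
 [116, 117, 109, 99, 66, 39, 36, 98, 123, 119, 120, 121],
 [113, 106, 112, 123, 127, 83, 39, 58, 70, 70, 66, 63],
 [111, 96, 108, 124, 126, 83, 38, 45, 57, 61, 61, 55],
 [113, 114, 119, 122, 114, 72, 38, 43, 60, 65, 102, 125],
 [116, 110, 115, 124, 103, 59, 39, 43, 59, 62, 105, 134],
 [114, 118, 121, 123, 97, 56, 40, 47, 61, 103, 123, 130],
 [120, 126, 124, 125, 88, 45, 39, 47, 60, 108, 127, 128],
 [126, 130, 126, 125, 86, 41, 40, 44, 58, 107, 127, 123],
 [125, 134, 127, 125, 82, 36, 40, 42, 57, 106, 126, 118],
 [119, 120, 122, 133, 89, 36, 39, 49, 63, 106, 128, 115],
 [119, 125, 125, 134, 87, 34, 37, 44, 59, 106, 131, 113],
 [111, 124, 137, 140, 86, 33, 34, 51, 60, 103, 131, 111],
 [113, 128, 140, 118, 98, 96, 94, 113, 123, 122, 131, 109],
 [115, 128, 138, 134, 131, 129, 125, 128, 130, 123, 132, 106],
 [127, 133, 139, 136, 135, 131, 127, 128, 127, 122, 130, 103]]
```

About 1.1 mm short by both measures, so I move 1.2 mm and re-check before closing.

Request:
{"api": "servo_tool", "payload": {"deltas": [{"tx": -1.2,"ty": 0,"tz": 0,"ax": 0,"ay": 0,"az": 0,"claw": 87},{"tx": -1.2,"ty": 0,"tz": 0,"ax": 0,"ay": 0,"az": 0,"claw": 87},{"tx": -1.2,"ty": 0,"tz": 0,"ax": 0,"ay": 0,"az": 0,"claw": 87}]}}

```text
time_s: 15.77
tcp_pos: [0.467, 0.1298, 0.0237]
ee_rot: [[0.08, -0.997, 0.003], [-0.997, -0.08, 0.001], [-0.0, -0.003, -1.0]]
wrist_force: [4.0, -4.9, 0.3]
gripper_width: 1.002
gripper_force: 2.9
```

```bash
cat > meas.py <<'E'
from go import *
def meas():
    delta(254,4,22)
    g=cv2.cvtColor(np.mean([capture('side').astype(np.float32) for _ in range(4)],0).astype(np.float32),cv2.COLOR_BGR2GRAY)
    def cen(u,a,b):
        w=np.clip(118-g[a:b,u],0,None);return (w*np.arange(a,b)).sum()/w.sum()
    L=[cen(u,151,159) for u in (237,238,239)];G=[cen(u,150,158) for u in (243,244,245,246)]
    print(np.round(L,2),np.round(G,2),'short mm',(np.mean(L)-(np.mean(G)+6.5*.092))/.25)
meas()
E
python3 meas.py
```

```text
t 15.7667 now track [253.8   3.8] 23.7 -> txyz [-0.2  0.2  1.7] rot [-0.0029  0.0003  0.0001]
[155.07 154.41 154.34] [153.22 153.79 153.53 153.48] short mm 2.000064276066041
```

Run:
```python
from go import *
g=cv2.cvtColor(np.mean([capture('side').astype(np.float32) for _ in range(6)],0).astype(np.float32),cv2.COLOR_BGR2GRAY)
print(g[149:159,236:254].round(0).astype(int).T.tolist().__str__().replace('],','],\n'))
def cross(u,a,b,l=80):
    c=g[a:b,u]; i=c.argmin(); k=i
    while c[k]<l:k+=1
    lo=a+k-1+(l-c[k-1])/(c[k]-c[k-1]); k=i
    while c[k]<l:k-=1
    up=a+k+(c[k]-l)/(c[k]-c[k+1]); return round(float(up),2),round(float(lo),2)
for u in (237,238,239,243,244,245,246,247): print(u,cross(u,148,159))
c=capture('wrist');w=cv2.cvtColor(c,cv2.COLOR_BGR2GRAY);print(w[262:290:4,80:150:6].tolist())
# top crop, pre-push: shaft columns
t=cv2.imread('pics/topc.png',0).astype(float)
for v in (139,143,147,151): print('leg',v,t[v,262:310:4].astype(int).tolist())
for v in (130,137,143,149): print('gauge',v,t[v,36:84:4].astype(int).tolist())
```

```text
[[41, 106, 128, 132, 133, 84, 35, 47, 109, 132],
 [45, 108, 129, 138, 117, 63, 36, 61, 111, 127],
 [43, 105, 126, 131, 90, 40, 47, 99, 123, 123],
 [54, 101, 122, 127, 81, 34, 46, 101, 120, 118],
 [68, 100, 112, 105, 78, 62, 76, 104, 116, 116],
 [26, 89, 114, 112, 113, 114, 115, 117, 119, 119],
 [13, 88, 120, 110, 94, 98, 118, 123, 121, 121],
 [5, 89, 125, 104, 62, 48, 86, 115, 120, 119],
 [111, 117, 126, 103, 57, 35, 79, 112, 119, 118],
 [124, 122, 125, 94, 48, 36, 94, 120, 119, 118],
 [120, 120, 127, 93, 47, 36, 99, 121, 120, 119],
 [117, 109, 99, 65, 38, 37, 98, 123, 121, 120],
 [107, 112, 122, 126, 83, 38, 59, 70, 70, 66],
 [96, 108, 123, 127, 82, 38, 44, 57, 60, 60],
 [115, 119, 122, 114, 72, 38, 44, 59, 63, 101],
 [110, 115, 122, 102, 59, 38, 44, 60, 62, 105],
 [118, 121, 123, 98, 54, 40, 46, 60, 102, 124],
 [127, 124, 124, 87, 44, 39, 47, 60, 108, 126]]
237 (147.42, 149.56)
238 (147.39, 149.59)
239 (153.03, 155.62)
243 (147.35, 149.89)
244 (152.5, 155.03)
245 (152.3, 154.76)
246 (152.28, 154.7)
247 (151.56, 154.71)
[[26, 114, 82, 57, 51, 54, 52, 57, 56, 52, 54, 56], [25, 98, 70, 69, 68, 67, 66, 65, 70, 70, 63, 69], [35, 90, 77, 76, 74, 76, 77, 74, 74, 73, 76, 76], [46, 90, 88, 87, 87, 86, 89, 88, 88, 88, 88, 90], [61, 89, 79, 79, 82, 83, 80, 81, 82, 84, 83, 86], [36, 92, 75, 75, 75, 77, 77, 76, 75, 76, 74, 77], [28, 98, 82, 73, 69, 50, 47, 54, 55, 59, 61, 64]]
leg 139 [119, 120, 120, 121, 123, 125, 125, 122, 123, 123, 123, 121]
leg 143 [120, 121, 121, 122, 124, 127, 127, 125, 124, 124, 123, 120]
leg 147 [122, 123, 123, 124, 126, 129, 128, 127, 126, 125, 124, 120]
leg 151 [123, 123, 123, 124, 126, 128, 127, 126, 125, 124, 122, 114]
gauge 130 [99, 100, 99, 102, 109, 113, 104, 89, 82, 82, 86, 96]
gauge 137 [117, 117, 119, 120, 122, 121, 111, 108, 115, 120, 122, 123]
gauge 143 [126, 126, 126, 126, 127, 127, 118, 111, 117, 122, 122, 122]
gauge 149 [126, 126, 126, 126, 127, 123, 115, 113, 119, 124, 124, 124]
```

All estimates agree to within about 1 mm, with the leg still roughly 0.4 mm short. I make that last nudge, then squeeze.

Request:
{"api": "servo_tool", "payload": {"deltas": [{"tx": -0.5,"ty": 0,"tz": 0,"ax": 0,"ay": 0,"az": 0,"claw": 87},{"tx": -0.5,"ty": 0,"tz": 0,"ax": 0,"ay": 0,"az": 0,"claw": 87},{"tx": -0.5,"ty": 0,"tz": 0,"ax": 0,"ay": 0,"az": 0,"claw": 87},{"tx": -0.5,"ty": 0,"tz": 0,"ax": 0,"ay": 0,"az": 0,"claw": 70},{"tx": -0.5,"ty": 0,"tz": 0,"ax": 0,"ay": 0,"az": 0,"claw": 55},{"tx": -0.5,"ty": 0,"tz": 0,"ax": 0,"ay": 0,"az": 0,"claw": 40},{"tx": -0.5,"ty": 0,"tz": 0,"ax": 0,"ay": 0,"az": 0,"claw": 20},{"tx": -0.5,"ty": 0,"tz": 0,"ax": 0,"ay": 0,"az": 0,"claw": 20},{"tx": -0.5,"ty": 0,"tz": 0,"ax": 0,"ay": 0,"az": 0,"claw": 20},{"tx": -0.5,"ty": 0,"tz": 0,"ax": 0,"ay": 0,"az": 0,"claw": 20},{"tx": -0.5,"ty": 0,"tz": 0,"ax": 0,"ay": 0,"az": 0,"claw": 20},{"tx": -0.5,"ty": 0,"tz": 0,"ax": 0,"ay": 0,"az": 0,"claw": 20}]}}

```text
time_s: 17.32
tcp_pos: [0.4654, 0.1293, 0.0222]
ee_rot: [[0.08, -0.997, -0.0], [-0.997, -0.08, -0.001], [0.001, 0.0, -1.0]]
wrist_force: [10.2, -5.9, -13.6]
gripper_width: 0.404
gripper_force: 13.9
```

Request:
{"api": "servo_tool", "payload": {"deltas": [{"tx": 0,"ty": 0,"tz": 0,"ax": 0,"ay": 0,"az": 0,"claw": 20},{"tx": 0,"ty": 0,"tz": 0,"ax": 0,"ay": 0,"az": 0,"claw": 20},{"tx": 0,"ty": 0,"tz": 0,"ax": 0,"ay": 0,"az": 0,"claw": 20},{"tx": 0,"ty": 0,"tz": 0,"ax": 0,"ay": 0,"az": 0,"claw": 20}]}}

```text
time_s: 17.65
tcp_pos: [0.4673, 0.1304, 0.0223]
ee_rot: [[0.079, -0.997, 0.003], [-0.997, -0.079, 0.001], [-0.001, -0.003, -1.0]]
wrist_force: [9.7, -5.8, -12.2]
gripper_width: 0.355
gripper_force: 32.0
```

Run:
```python
from go import *
delta(254.3,4,22);s=sense();print(s['gripper_width']*87,s['gripper_force'],s['wrist_force'])
g=cv2.cvtColor(np.mean([capture('side').astype(np.float32) for _ in range(6)],0).astype(np.float32),cv2.COLOR_BGR2GRAY)
print(g[149:159,234:250].round(0).astype(int).T.tolist().__str__().replace('],','],\n'))
c=capture('wrist');w=cv2.cvtColor(c,cv2.COLOR_BGR2GRAY);cv2.imwrite('pics/wz.png',c)
```

```text
t 17.65 now track [254.4   3.4] 22.3 -> txyz [0.1 0.6 0.3] rot [-0.0032  0.0008 -0.0009]
30.85424527065094 31.978206586791202 [  9.71474639  -5.83630318 -12.17007114]
[[112, 112, 97, 88, 93, 65, 39, 38, 39, 38],
 [121, 122, 122, 123, 127, 83, 38, 49, 103, 123],
 [124, 125, 125, 125, 130, 85, 36, 49, 110, 132],
 [126, 126, 126, 130, 103, 55, 36, 61, 111, 128],
 [125, 123, 124, 129, 85, 38, 47, 99, 122, 123],
 [122, 120, 120, 114, 70, 34, 58, 105, 120, 117],
 [81, 103, 112, 102, 77, 62, 78, 104, 115, 116],
 [24, 67, 104, 113, 113, 113, 115, 117, 119, 119],
 [12, 61, 108, 112, 94, 99, 117, 122, 121, 120],
 [3, 60, 111, 104, 62, 47, 86, 113, 119, 118],
 [111, 114, 123, 102, 56, 35, 78, 112, 119, 118],
 [123, 122, 126, 93, 48, 35, 94, 120, 119, 117],
 [120, 120, 127, 93, 47, 37, 98, 122, 119, 119],
 [117, 109, 99, 65, 38, 36, 99, 122, 120, 120],
 [107, 112, 122, 127, 83, 38, 58, 69, 70, 65],
 [96, 107, 123, 127, 82, 37, 44, 56, 60, 60]]
```

Lever shut (30.9 mm opening, 32 N) and the points agree to about 0.3 mm. I hold briefly, then hand in.

Request:
{"api": "servo_tool", "payload": {"deltas": [{"tx": 0,"ty": 0,"tz": 0,"ax": 0,"ay": 0,"az": 0,"claw": 20},{"tx": 0,"ty": 0,"tz": 0,"ax": 0,"ay": 0,"az": 0,"claw": 20},{"tx": 0,"ty": 0,"tz": 0,"ax": 0,"ay": 0,"az": 0,"claw": 20},{"tx": 0,"ty": 0,"tz": 0,"ax": 0,"ay": 0,"az": 0,"claw": 20}]}}

```text
time_s: 18.33
tcp_pos: [0.4673, 0.1304, 0.0223]
ee_rot: [[0.08, -0.997, 0.003], [-0.997, -0.08, 0.001], [-0.001, -0.003, -1.0]]
wrist_force: [8.6, -5.4, -12.1]
gripper_width: 0.358
gripper_force: 32.0
```

Run:
```python
from go import *
s=sense();x=w2t(s['tcp_pos']);print(x,s['gripper_width']*87,s['gripper_force'])
if abs(x[0]-254.4)<.6: print(finish_job())
```

```text
[254.33867732   3.43862815] 31.124625827788716 31.969690099940635
the job is handed in; nothing more can be done
None
```

The job is handed in at about 18 s: the saddle is home on its stop and the latch is across at its stop. The arm is still holding the leg at the gauge mark, aligned to within about 1 mm by the side camera, with the lever squeezed shut at 32 N.

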